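# Clamp a racing plate with the fold-out crank

## Robot

A 6-joint arm with a two-finger parallel gripper is mounted at the origin on the work surface. World frame = base frame: x ahead of the robot, y to its left, z up, the work surface at z = 0. Lengths are in m, angles in rad, forces in N, time in s.
With the tool pointing down it reaches from about 0.425 to 0.95 m from the base axis. Payload 3.5 kg.
Tool frame: the origin (TCP) lies at the very end of the fingers, on their centre line; the grasp point (between the pads) lies 19 mm behind it; z points along the fingers, y is the line along which they close (so a half turn about z gives the same grasp; the last joint's range is limited). The gripper opens to 85 mm and grips with 20 to 120 N. Pads are 22 mm wide; open, the fingers measure 114 mm over their backs; the gripper's body (76 mm by 85 mm) begins 54 mm behind the grasp point. The pads swing forward as they close: fully open they stand 13 mm farther back than shut.
Start: joints at [0.994, 0.286, 1.577, -0, 1.279, -0.15], TCP at [0.279, 0.614, 0.231] pointing down, gripper open.
Joint ranges: [-2.77, 2.77], [-0.9, 2.22], [0.21, 2.48], [-1.53, 4.67], [0.24, 2.81], [-2.84, 2.84]. Speed limits (rad/s): [2.79, 2.79, 3.14, 3.14, 3.14, 3.14].

## Interface

Orientations are given as a unit quaternion [w, x, y, z].
In Python, from rig import arm, jaws, cams, hand_in gives the robot as it stands. Calls block until the motion is done:
- arm.movep(position, orientation): joint-space move of the TCP to a pose.
- arm.move_straight(position, vel=0.15, frame=None, force_limit=None): straight line of the TCP; frame=None keeps the orientation; vel is the mean speed in m/s. With force_limit (N) it stops when the force on the tool has changed by that much, and returns True; else False.
- arm.goto_joints(angles): joint-space move.
- jaws.command_gripper(opening, newtons=None): opening from 0.0 (shut) to 1.0 (fully open); newtons is the grip in N (None keeps the last); returns when the fingers have stopped.
- arm.dwell(seconds).
- arm.inverse_kinematics(position, orientation): joint angles nearest the present ones, or None.
- arm.sense(): the state.
- cams.read_camera(name): name is "scene" or "top" or "wrist"; returns a dict with "pixels" (384x512x3 uint8, red, green, blue), "K" (3x3 intrinsics, pixels), "rvec" (rotation vector, rad) and "tvec" (3), from world to camera coordinates, as OpenCV has them. Camera axes: x right, y down, z forward; pixel columns grow to the right and rows downward; lengths in m; the calibration is good to about 2 mm. A picture is of the moment at which its call begins. There is no depth.
A pose or a line that the arm cannot do raises arm.PlanningError and nothing moves.
- hand_in(): hands the job in; it is judged then, once.
The state is a dict: "time": time; "qpos": joint angles; "qvel": joint speeds; "tau": joint torques, N m; "ee_pos": TCP position; "eef_rot": TCP orientation; "contact_force": force on the tool from outside, world axes, zero at the start; "torque": the same for the moment, N m; "gripper_width": opening from 0.0 (shut) to 1.0 (fully open); "gripper_force": force on a finger pad.
Only numpy, scipy, OpenCV 4.12 (cv2) and the standard library are available. Lean on these libraries where they do the work, as an engineer would, in place of code of your own. Each camera call takes 0.05 s, during which the arm holds its last target. There are 200 camera calls.

## Task

Clamp the aluminium racing plate that lies between the jaws of the bench clamp: swing the folded handle fully up out of the crank arm, wind the crank clockwise (seen from above) by that upright handle until you feel the jaws grip the plate firmly, at a squeeze of about 60 N, and then fold the handle flat down onto the arm again, leaving the plate clamped. Feel for it: the thin plate bends if the crank is forced. Leave everything else on the bench where it is.

Things in the scene. Friction and masses are not known exactly. Their poses are not given: they have to be found in the camera images.
- clamp: Grey cast bench clamp bolted to the plate bench: bed 150 mm (its x) by 280 mm (its y), top of the bed 20 mm above the bench; at its -y end a geared head 70 x 70 mm, 90 mm tall, carrying the crank; at its +y end a fixed steel jaw 110 mm wide, top at 56 mm, gripping face at y = +102 mm. Origin: centre of the bed's underside. Its place and yaw vary.
- crank_axis (a point): Point on the crank's upright axis, above the geared head, at the height of the handle's fold hinge (136 mm above the bench); fixed to the clamp, axes as the clamp's. The steel crank arm below it is 12 mm wide, its top 11 mm under this height; round shaft of 16 mm diameter under the arm.
- crank (a joint): Crank angle, rad, growing clockwise seen from above: at 0 the arm points from the axis along the clamp's +x, at angle a along that direction turned clockwise by a. It starts between 0 and 2.2; the plate is gripped somewhere around 5.5 to 8. It stays where it is left. Winding freely takes about 6 N at the upright handle (0.45 N m of friction, always against the motion).
- handle (a joint): Fold angle of the crank handle, rad: 0 = folded, lying flat over the crank arm and pointing from its hinge to the crank axis; 1.57 = standing straight up (stop at 1.6). The hinge is stiff enough to stay at any angle (0.15 N m).
- handle_hinge (a point): Fold hinge of the handle at the outer end of the crank arm, 77 mm from the crank axis, 136 mm above the bench, between two small steel cheeks (20 mm over all); hinge line level and square to the arm.
- handle_grip (a point): Point on the handle's own axis, 45 mm from the fold hinge. The handle is a round wooden sleeve, 20 mm in diameter, reaching from 12 to 72 mm from the hinge; it spins freely on its pin.
- jaw: Moving steel jaw, 110 mm wide, 24 mm thick, top 55 mm above the bench; winding clockwise drives it along the clamp's +y to the fixed jaw, 4 mm per rad. Merely pushing the loose plate adds almost no effort; once gripped, squeeze climbs fast (about 20 N per 0.1 rad) and 100 N of it adds 5.2 N at the handle (60 N: 3 N). Origin: bottom edge of its gripping face, in the middle.
- plate: The aluminium racing plate (light horseshoe) lying loose on the bed between the jaws: about 105 mm wide (its y), 110 mm long (its x, toe at +x), web 18 mm, 8 mm thick. Origin: centre of its underside. It lies some mm off centre and askew by up to 0.3 rad; as the jaw closes it slides and may turn square or be gripped askew, so where the grip comes can only be felt.
- spare_plate: A second, slightly smaller racing plate lying on the bench near the clamp; leave it. Origin: centre of its underside.
- nail_tin: Open round red enamel nail tin, 76 mm wide, 60 mm tall; leave it. Origin: centre of its underside.
- clinch_block: Steel clinching block 60 x 35 x 30 mm; leave it. Origin: centre of its underside.
- mallet: Pine mallet lying on the bench, handle along its x, 65 mm high; leave it.
- hoof_tester: Chrome hoof tester (large pincers, 310 mm long, 18 mm high) lying on the bench; leave it.

How it is judged:
On the way, in this order (a step that is already met when the one before it is completed fails the run):
1. the handle is swung up out of the arm, the plate not yet clamped (value of joint handle above 1.35 rad and contact force between jaw and plate below 15 N), for 0.2 s.
2. the plate is gripped firmly between the jaws with the handle upright (value of joint handle above 1.1 rad and contact force between each of jaw, clamp and plate above 35 N), for 0.3 s.
At the end, for the whole second after the job is handed in: The handle lies folded flat on the arm (within 0.12 rad); the moving jaw presses on the plate with 35 to 95 N; the plate lies flat on the bed between the jaws (within 5 mm and 0.1 rad) (value of joint handle below 0.12 rad and contact force between jaw and plate between 35 and 95 N and z of plate in the frame of clamp below 0.025 m and angle between plate's own z axis and vertical below 0.1 rad); the robot touches nothing.
It fails at once if the plate is bent: jaw force on it above 130 N (contact force between jaw and plate above 130 N).
It fails at once if a thing that should be left alone is moved by more than 30 mm (distance of any of spare_plate, nail_tin, clinch_block, mallet, hoof_tester from where it was at the start of the episode above 0.03 m).
It also fails if it takes over 72 s, if anything falls off the work surface, if the arm or the gripper's body presses on something with over 40 N, if the wrist force passes 120 N, or if a joint passes its speed limit or range.

## Working session

There is one attempt and no reset: what is moved stays moved. The work goes in short steps, each a Python script; the robot and the scene stay as the last script left them, time stands still between calls to the robot, and variables do not carry over. Pictures are saved under pics/ and viewed, at most 10 in all, crops included, and the job is handed in when it is done.

```bash
mkdir -p pics; ls; python3 - <<'E'
from rig import arm,jaws,cams
import cv2,numpy as np
for n in("scene","top"):
    c=cams.read_camera(n); np.savez(f"pics/{n}0.npz",**c)
    cv2.imwrite(f"pics/{n}0.png",cv2.resize(c["pixels"][:,:,::-1],(800,600),interpolation=cv2.INTER_CUBIC))
    R=cv2.Rodrigues(np.array(c["rvec"]))[0]; print(n,-R.T@np.array(c["tvec"]).ravel(),R.round(2).tolist(),c["K"])
print(arm.sense())
E
```

```text
pics
scene [ 1.02998388 -0.69243748  0.61030961] [[0.84, 0.54, 0.02], [0.29, -0.41, -0.87], [-0.46, 0.73, -0.5]] [[399.42149984   0.         258.39667236]
 [  0.         399.42149984 184.66299768]
 [  0.           0.           1.        ]]
top [3.21733590e-01 1.24546625e-03 1.46667073e+00] [[-0.03, -1.0, -0.02], [-0.98, 0.03, -0.18], [0.18, 0.02, -0.98]] [[447.62638093   0.         252.66102332]
 [  0.         447.62638093 184.80475495]
 [  0.           0.           1.        ]]
{'time': 0.1, 'qpos': array([ 9.93992760e-01,  2.87125368e-01,  1.57808209e+00,  2.54804009e-06,
        1.27860661e+00, -1.50008749e-01]), 'qvel': array([ 0.00106647, -0.0026626 , -0.00442075, -0.00037367, -0.00307102,
        0.00135669]), 'tau': array([-3.98511372e-05, -4.07303703e+01, -2.93697774e+01, -1.75381597e-04,
        3.44290842e-03,  1.10497373e-05]), 'ee_pos': array([0.27905726, 0.61393746, 0.23002543]), 'eef_rot': array([-3.95952088e-04,  2.11781691e-01,  9.77316367e-01, -1.03773544e-03]), 'contact_force': array([ 0.73067152, -0.00977638,  0.27736902]), 'torque': array([ 0.00662537,  0.0014418 , -0.03954967]), 'gripper_force': 0.0, 'gripper_width': 0.9998450600002979}
```

View pics/scene0.png

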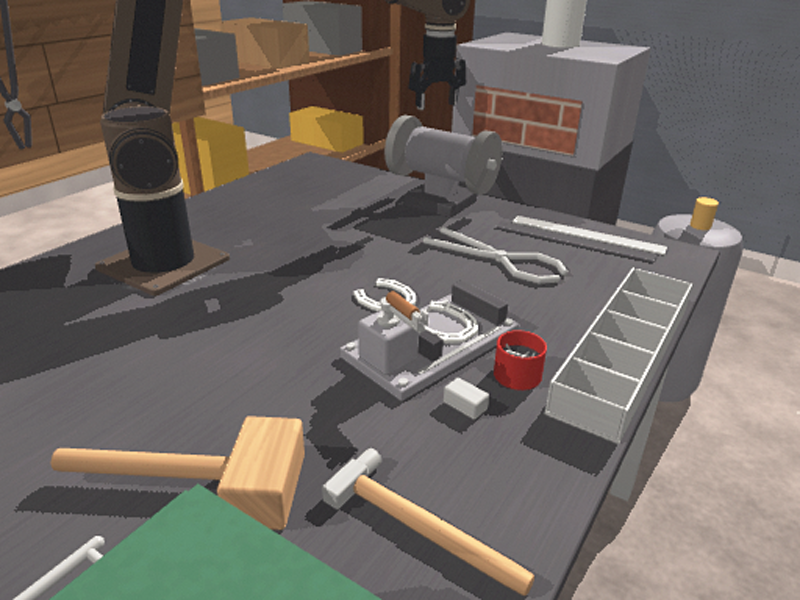

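View pics/top0.png

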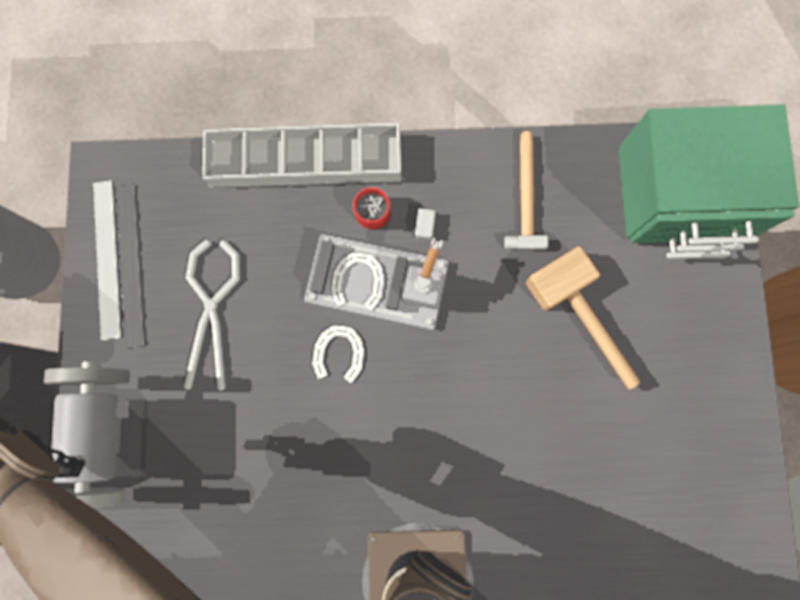

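The top view shows the clamp's bed around (375,282), its long side about along world y. The crank hub is near (423,285), with the brown folded handle running to the hinge near (436,243). In the scene view the handle is at (403,305). I'll measure the handle from both views.

```bash
cat > h.py <<'E'
import numpy as np,cv2
from scipy.spatial.transform import Rotation as Ro
def cam(c):
    R=cv2.Rodrigues(np.array(c["rvec"],float))[0]; t=np.array(c["tvec"],float).ravel(); return np.array(c["K"]),R,t
def ray(c,uv):
    K,R,t=cam(c); d=R.T@np.linalg.solve(K,[uv[0],uv[1],1.]); return -R.T@t,d/np.linalg.norm(d)
def onplane(c,uv,z):
    o,d=ray(c,uv); return o+d*(z-o[2])/d[2]
def proj(c,p):
    K,R,t=cam(c); q=K@(R@np.asarray(p)+t); return q[:2]/q[2]
def tri(c1,u1,c2,u2):
    o1,d1=ray(c1,u1);o2,d2=ray(c2,u2)
    s=np.linalg.lstsq(np.c_[d1,-d2],o2-o1,rcond=None)[0]
    a,b=o1+s[0]*d1,o2+s[1]*d2; return (a+b)/2,np.linalg.norm(a-b)
def brown(c,near,rad,lo=(5,110,60),hi=(16,255,255)):
    hsv=cv2.cvtColor(c["pixels"],cv2.COLOR_RGB2HSV); m=cv2.inRange(hsv,np.array(lo),np.array(hi))
    w=np.zeros_like(m); cv2.circle(w,(int(near[0]),int(near[1])),int(rad),255,-1); m&=w
    n,l,s,ce=cv2.connectedComponentsWithStats(m)
    k=1+np.argmax(s[1:,4]); return (l==k).astype(np.uint8),s[k],ce[k]
def down(cdir):  # tool down, closing line (tool y) along horizontal direction angle cdir
    y=np.array([np.cos(cdir),np.sin(cdir),0]);z=np.array([0,0,-1.]);x=np.cross(y,z)
    return Ro.from_matrix(np.c_[x,y,z]).as_quat()[[3,0,1,2]]
E
python3 - <<'E'
from h import *
S=dict(np.load("pics/scene0.npz"));T=dict(np.load("pics/top0.npz"))
res={}
for n,c,u in(("s",S,(403,305)),("t",T,(430,263))):
    m,s,ce=brown(c,np.array(u)*.64,30); r=cv2.minAreaRect(cv2.findContours(m,0,1)[0][0]); print(n,s,ce,r); res[n]=ce
p,e=tri(S,res["s"],T,res["t"]); print(p,e)
m,s,ce=brown(T,np.array((430,263))*.64,30)
P=np.array([onplane(T,(x,y),.136) for y,x in zip(*np.nonzero(m))])[:,:2]
w,V=np.linalg.eigh(np.cov(P.T)); print(P.mean(0),V[:,1],np.sqrt(w*12))
for u in ((320,235),(447,262),(437,327),(305,300)): print(onplane(T,np.array(u)*.64,.02))
E
```

```text
s [247 186  21  18 158] [256.13924051 194.22151899] ((256.3692626953125, 194.45384216308594), (21.137094497680664, 8.156639099121094), 37.87498474121094)
t [270 160  10  17  87] [274.55172414 167.68965517] ((274.34246826171875, 167.75343322753906), (5.383893013000488, 17.79025650024414), 20.556045532226562)
[ 0.61402137 -0.04322074  0.13846171] 0.0013199279808551077
[ 0.61405397 -0.0437117 ] [-0.92957175  0.36864123] [0.01530247 0.05556483]
[0.70554511 0.18300482 0.02      ]
[ 0.63839613 -0.08564384  0.02      ]
[ 0.50082681 -0.05956783  0.02      ]
[0.56565904 0.21547603 0.02      ]
```

```bash
python3 - <<'E'
from rig import arm,jaws,cams
from h import *
for s in(1,-1):
    q=down(-0.378+s*np.pi/2); print(s,arm.inverse_kinematics([.6,-.04,.32],q))
q=down(-0.378+np.pi/2)
if arm.inverse_kinematics([.6,-.04,.32],q) is None: q=down(-0.378-np.pi/2)
arm.movep([.6,-.04,.32],q)
c=cams.read_camera("wrist");np.savez("pics/w1.npz",**c)
K,R,t=cam(c);print(-R.T@t,R[2],arm.sense()["time"],arm.sense()["ee_pos"])
cv2.imwrite("pics/w1.png",c["pixels"][:,:,::-1])
E
```

```text
1 [-2.35159885e-01  7.04223109e-02  1.66278677e+00 -4.44089210e-16
  1.40838357e+00 -1.42795621e+00]
-1 [-2.35159885e-01  7.04223109e-02  1.66278677e+00 -4.44089210e-16
  1.40838357e+00  1.71363644e+00]
[ 0.5404259  -0.01482109  0.46262033] [ 0.23838826 -0.09469832 -0.96654191] 2.75 [ 0.60004303 -0.03916122  0.31986067]
```

View pics/w1.png

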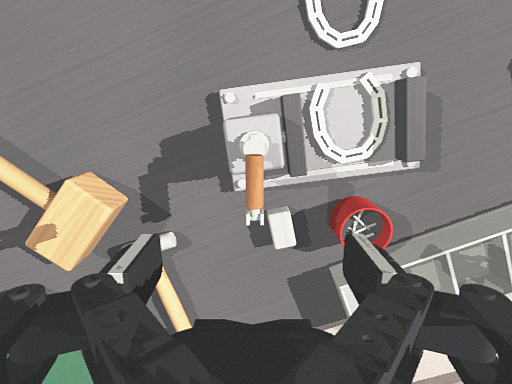

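The wrist view shows the brown handle from about (255,150) to (254,208), the hinge cheeks near (255,216) and the pale hub near (256,145). The bed corners are at (221,92), (419,63), (425,160) and (236,190). Next I'll get the metric positions.

```bash
python3 - <<'E'
from h import *
W=dict(np.load("pics/w1.npz"))
m,s,ce=brown(W,(255,180),45); print(s,ce)
P=np.array([onplane(W,(x,y),.138) for y,x in zip(*np.nonzero(m))])[:,:2]
w,V=np.linalg.eigh(np.cov(P.T)); d=V[:,1]*np.sign(V[0,1]); L=np.sqrt(w*12)
a=(P-P.mean(0))@d; mid=P.mean(0)+d*(a.max()+a.min())/2
print("mean",P.mean(0),"mid",mid,"dir",d,np.arctan2(d[1],d[0]),L,a.max()-a.min())
print("axis",mid-.035*d,"hinge",mid+.042*d)
for u in((221,92),(419,63),(425,160),(236,190)):print(onplane(W,u,.02))
for x,z in(((256,140),.13),((255,216),.136)):print(onplane(W,x,z))
# hub circle
g=cv2.cvtColor(W["pixels"],cv2.COLOR_RGB2GRAY)[120:160,230:280]; print(cv2.HoughCircles(cv2.resize(g,None,fx=4,fy=4,interpolation=2),cv2.HOUGH_GRADIENT,1,40,param1=100,param2=20,minRadius=25,maxRadius=75))
E
```

```text
[246 155  18  54 917] [254.12104689 181.27262814]
mean [ 0.61374356 -0.04147309] mid [ 0.61440691 -0.04172992] dir [ 0.93254785 -0.3610464 ] -0.3693897337579364 [0.01880407 0.06052852] 0.06029997996707029
axis [ 0.58176774 -0.02909329] hinge [ 0.65357392 -0.05689386]
[ 0.50385808 -0.04711227  0.02      ]
[0.56852207 0.21880991 0.02      ]
[0.70289667 0.19550356 0.02      ]
[ 0.64264717 -0.08158173  0.02      ]
[ 0.57298671 -0.02317122  0.13      ]
[ 0.65238571 -0.05559088  0.136     ]
[[[ 95.5 104.5  59.8]]]
```

Everything agrees: the sleeve measures 60 mm, and the axis is 103 mm from the bed centre along -y. Crank angle is about 0.13. Now I'll lift the handle.

```bash
python3 - <<'E'
from rig import arm,jaws,cams
from h import *
d=np.array([.93255,-.36105,0]);H=np.array([.6535,-.0569,.136]);r=.057
q=down(np.arctan2(d[1],d[0])+np.pi/2)
def P(th): return H+r*np.array([-d[0]*np.cos(th),-d[1]*np.cos(th),np.sin(th)])-[0,0,.019]
jaws.command_gripper(.55,20)
p=P(0);arm.movep(p+[0,0,.06],q)
print(arm.move_straight(p,.1,force_limit=12),arm.sense()["ee_pos"]-p)
jaws.command_gripper(0,25); s=arm.sense();print(s["gripper_width"],s["contact_force"])
for th in np.arange(.15,1.6,.15).tolist()+[1.58]:
    arm.move_straight(P(th),.08); s=arm.sense(); print(round(th,2),s["contact_force"].round(1),s["torque"].round(2),(s["ee_pos"]-P(th)).round(4),round(s["gripper_width"],3))
print(s["time"])
for n in("wrist","scene"):
    c=cams.read_camera(n);np.savez(f"pics/{n}2.npz",**c)
    im=c["pixels"][:,:,::-1]
    if n=="scene": im=cv2.resize(im[130:270,190:360],None,fx=4,fy=4,interpolation=2)
    cv2.imwrite(f"pics/{n}2.png",im)
E
```

```text
False [ 0.00053958 -0.00013233  0.00065274]
0.22104154156228512 [-0.48392463 -2.08511327  2.78627892]
0.15 [ 0.2 -2.8 -0.9] [-0.38  0.15  0.02] [-0.0001 -0.0003  0.0001] 0.224
0.3 [-1.8 -2.8 -1.7] [-0.37  0.46 -0.02] [-0.0007 -0.     -0.0001] 0.221
0.45 [-5.  -1.9 -1.9] [-0.38  0.86 -0.05] [-0.0008  0.0001  0.0001] 0.223
0.6 [-5.  -2.4 -3.1] [-0.26  1.05 -0.03] [-0.0004 -0.      0.0004] 0.223
0.75 [-4.6 -2.7 -3.7] [-0.39  0.98 -0.05] [-0.0002 -0.0002  0.0003] 0.222
0.9 [-4.  -2.8 -4. ] [-0.41  0.88 -0.03] [-0.     -0.0002  0.0001] 0.222
1.05 [-4.5 -3.2 -4.4] [-0.4   0.89 -0.07] [-0.0001 -0.0002 -0.    ] 0.221
1.2 [-3.8 -2.6 -4. ] [-0.39  0.82 -0.04] [ 0.0001 -0.0002  0.0001] 0.221
1.35 [-3.8 -2.2 -3.9] [-0.47  0.84  0.01] [ 0.0001 -0.0002  0.0001] 0.219
1.5 [-5.  -3.  -3.3] [-0.42  0.86  0.07] [ 0.0001 -0.0002  0.0003] 0.221
1.58 [-6.2 -2.4 -2.1] [-0.31  1.11  0.03] [-0.0004  0.0001  0.0004] 0.216
7.775
```

View pics/scene2.png

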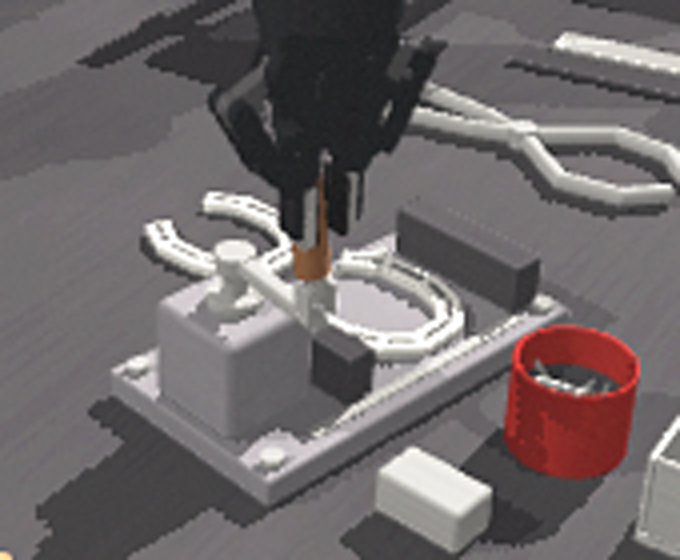

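The scene crop shows the handle upright between the fingers at (310,240), with the hub at (235,250). Now I'll regrip lower and start winding, logging the tangential force.

```bash
cat >> h.py <<'E'
A=np.array([.5818,-.0291]);Q=down(-.3694+np.pi/2);Z=.136+.045-.019
def CP(a,r=.0765): # a = wound angle from start
    f=-.3694-a; return np.array([A[0]+r*np.cos(f),A[1]+r*np.sin(f),Z])
def ft(s,F0):
    v=s["ee_pos"][:2]-A; f=np.arctan2(v[1],v[0]); F=s["contact_force"][:2]-F0[:2]
    return -F@[np.sin(f),-np.cos(f)], F@[np.cos(f),np.sin(f)], (-.3694-f), np.hypot(*v)
E
python3 - <<'E'
from rig import arm,jaws
from h import *
jaws.command_gripper(.4); arm.dwell(.1); F0=arm.sense()["contact_force"]; print("F0",F0)
print(arm.move_straight(CP(0),.08,force_limit=15)); jaws.command_gripper(0,50); arm.dwell(.1)
np.save("F0.npy",F0)
s=arm.sense();print(s["time"],s["contact_force"],s["gripper_width"])
for a in np.arange(.2,2.01,.2):
    hit=arm.move_straight(CP(a),.1,force_limit=20); s=arm.sense(); x=ft(s,F0); arm.dwell(.1); y=ft(arm.sense(),F0)
    print(round(a,2),hit,np.round(x,3),np.round(y,3),s["contact_force"].round(1)[2])
    if hit:break
print(s["time"])
E
```

```text
F0 [ 1.28223023 -0.20838756 -0.0411381 ]
False
8.95 [-1.82534151 -1.35867712 -0.86349978] 0.21781948013852512
0.2 False [ 4.003 -0.985  0.19   0.076] [ 3.669 -0.643  0.19   0.076] -3.1
0.4 False [ 4.774 -0.734  0.395  0.077] [5.507 0.154 0.394 0.077] -2.9
0.6 False [5.103 2.819 0.598 0.078] [4.518 1.682 0.598 0.078] -3.8
0.8 False [3.799 5.902 0.801 0.08 ] [3.122 5.767 0.801 0.08 ] -5.4
1.0 False [2.322 5.874 1.005 0.08 ] [2.364 6.504 1.004 0.08 ] -5.0
1.2 False [0.881 4.164 1.206 0.079] [1.309 5.193 1.206 0.079] -2.6
1.4 False [0.38  4.579 1.405 0.078] [-0.687  6.263  1.405  0.078] -2.5
1.6 False [1.152 2.892 1.605 0.077] [-0.14   3.217  1.604  0.077] -3.1
1.8 False [ 0.819 -2.466  1.805  0.075] [ 0.831 -2.833  1.804  0.075] -3.7
2.0 False [ 6.000e-03 -6.628e+00  2.002e+00  7.400e-02] [ 0.24  -5.392  2.002  0.074] -5.6
12.85
```

The radius drifts and the tangential force has faded, so I'll look before going on.

```bash
python3 - <<'E'
from rig import arm,jaws,cams
from h import *
s=arm.sense();print(s["ee_pos"],s["gripper_width"],s["gripper_force"],CP(2.0),s["contact_force"],s["torque"])
S=cams.read_camera("scene");W=cams.read_camera("wrist");np.savez("pics/s3.npz",**S);np.savez("pics/w3.npz",**W)
a=cv2.resize(S["pixels"][140:250,200:330],(520,440),interpolation=2)
b=cv2.resize(W["pixels"],(280,210));b=cv2.copyMakeBorder(b,0,230,0,0,0)
cv2.imwrite("pics/c3.png",np.hstack([a,b])[:,:,::-1])
E
```

```text
[ 0.5283367  -0.08097847  0.1619338 ] 0.21275670928834559 56.53764367103577 [ 0.52699673 -0.08247464  0.162     ] [ 5.3193142   3.37422381 -4.7265029 ] [ 1.22837962 -0.74872576  0.01029781]
```

View pics/c3.png

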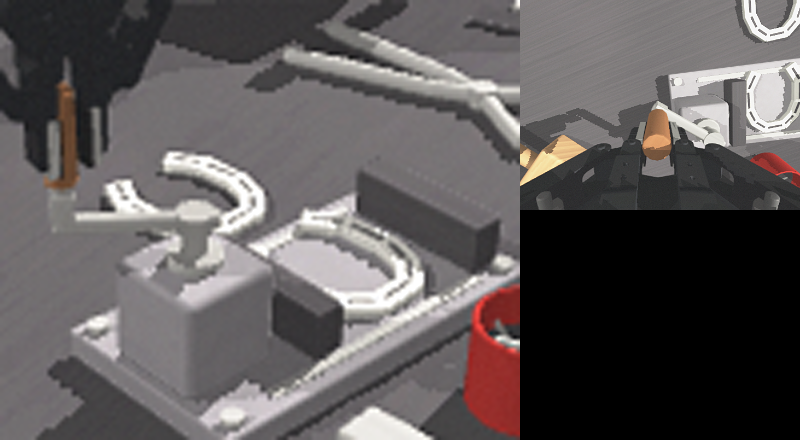

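The crop shows the crank followed correctly: hub at (197,215), arm pointing left to the hinge at (62,215), handle upright. The off-centre force means my axis estimate is a few mm out. I'll check the hub position and relax the grip.

```bash
python3 - <<'E'
from rig import arm,jaws,cams
from h import *
W=dict(np.load("pics/w1.npz"));S=dict(np.load("pics/s3.npz"));T=dict(np.load("pics/top0.npz"))
hs=(200+197/4,140+213/4); hw=(253.9,144.5)
print(tri(S,hs,W,hw),onplane(S,hs,.13),onplane(W,hw,.13),onplane(T,(270.7,182.4),.13))
F0=np.load("F0.npy")
s=arm.sense();print(ft(s,F0))
jaws.command_gripper(.32);arm.dwell(.15);s=arm.sense();print("open",s["contact_force"],s["ee_pos"],ft(s,F0))
F0=s["contact_force"];np.save("F0.npy",F0)
W=cams.read_camera("wrist");S=cams.read_camera("scene");np.savez("pics/w4.npz",**W);np.savez("pics/s4.npz",**S)
jaws.command_gripper(0,20);arm.dwell(.15);s=arm.sense();print("closed",s["contact_force"],s["ee_pos"],ft(s,F0),s["gripper_width"])
# handle top in wrist: brown blob
m,st,ce=brown(W,(256,240),80);print(st,ce)
cv2.imwrite("pics/w4.png",cv2.resize(W["pixels"][150:310,180:400],None,fx=3,fy=3,interpolation=2)[:,:,::-1])
E
```

```text
(array([ 0.58036909, -0.02556796,  0.12034155]), np.float64(0.006440621164044444)) [ 0.59158702 -0.03657309  0.13      ] [ 0.57669562 -0.02709583  0.13      ] [ 0.57002677 -0.03067728  0.13      ]
(np.float64(0.1475901719719488), np.float64(-6.818497534573177), np.float64(2.0015430683637394), np.float64(0.074496847908351))
open [ 0.39990674 -0.99030639 -0.03409574] [ 0.52710094 -0.08276154  0.16242499] (np.float64(-0.05972658823382792), np.float64(1.1774228374552078), np.float64(1.996368905593214), np.float64(0.07662602149858339))
closed [1.31267464 4.91768701 2.73230355] [ 0.52754204 -0.08156077  0.16246312] (np.float64(-3.612867432055229), np.float64(-4.762847910509661), np.float64(2.003633406583126), np.float64(0.07547223683213461)) 0.22951407421103884
[ 229  200   54   93 3803] [255.64107284 248.77228504]
```

View pics/w4.png

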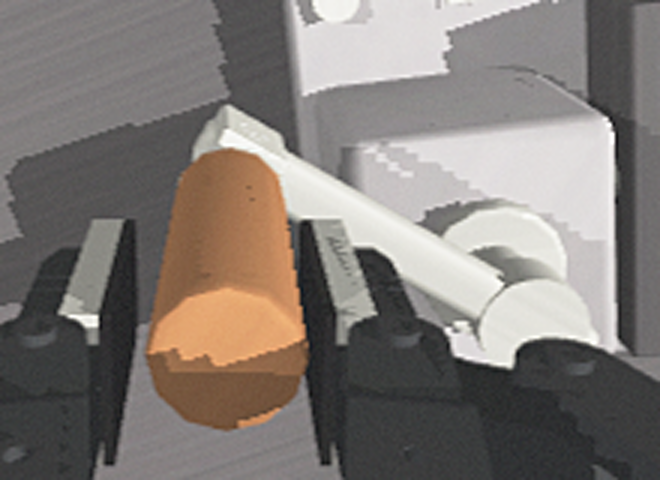

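The crop shows the upright handle's top disc centred near (228,360), nearer the right finger, and the hub's top disc near (540,325). Both give absolute positions.

```bash
python3 - <<'E'
from h import *
W=dict(np.load("pics/w4.npz"));S=dict(np.load("pics/s4.npz"))
f=lambda u:(180+u[0]/3,150+u[1]/3)
top=onplane(W,f((228,360)),.208);hub=onplane(W,f((540,325)),.125)
print("top",top,"hub",hub,np.linalg.norm((top-hub)[:2]),np.arctan2(*(top-hub)[1::-1]))
m,st,ce=brown(S,(216,170),25);print(st,ce)
y,x=np.nonzero(m); 
# scene ray of handle low end, closest to hinge
print("w1 hub@.125",onplane(dict(np.load("pics/w1.npz")),(253.9,146),.125))
for z in(.15,.16):print(z,onplane(S,(x[y>=y.max()-1].mean(),y.max()),z))
E
```

```text
top [ 0.51997831 -0.07775438  0.208     ] hub [ 0.58167861 -0.0272281   0.125     ] 0.07974855760820103 -2.455433999258941
[212 161   7  26 158] [215.19620253 173.67721519]
w1 hub@.125 [ 0.5787889  -0.02789009  0.125     ]
0.15 [ 0.52779977 -0.08263946  0.15      ]
0.16 [ 0.53870947 -0.09588702  0.16      ]
```

```bash
python3 - <<'E'
from h import *
W=dict(np.load("pics/w4.npz"))
d=np.array([.93255,-.36105,0]);c=np.array([.36105,.93255,0]);T=np.array([.5271,-.08276,.1624])
f=lambda p:((proj(W,p)-[180,150])*3).round()
for s in(-1,1):
  for x in(-.011,.011): print(s,x,f(T+x*d+s*.0136*c+[0,0,.004]), f(T+x*d+s*.0136*c+[0,0,.03]))
print("toolaxis@.208",f(T+[0,0,.0456]), "handle@.208 (228,360)")
K,R,t=cam(W);print(-R.T@t)
E
```

```text
-1 -0.011 [129. 214.] [111. 283.]
-1 0.011 [132. 336.] [115. 426.]
1 -0.011 [296. 214.] [312. 283.]
1 0.011 [293. 336.] [308. 426.]
toolaxis@.208 [211. 422.] handle@.208 (228,360)
[ 0.4672521  -0.05876408  0.3051373 ]
```

The projection of the pads matches the picture, so the handle really has slipped about 9 mm along the pads. Holding the orientation fixed over-constrains it. I'll regrip with the closing line along the tangent and turn the tool with the crank. That leaves the radial direction free to slide, and the force is felt squarely through the pads.

```bash
cat >> h.py <<'E'
A=np.array([.5808,-.0280])
def QA(a): return down(-.3694-a+np.pi/2+np.pi)
E
python3 - <<'E'
from rig import arm,jaws,cams
from h import *
a=2.075
jaws.command_gripper(.6); p=arm.sense()["ee_pos"].copy(); p[2]=.235; arm.move_straight(p,.2)
t=CP(a,.077)
arm.movep([t[0],t[1],.235],QA(a)); print(arm.sense()["qpos"].round(2))
print(arm.move_straight(t,.1,force_limit=10)); arm.dwell(.15)
F0=arm.sense()["contact_force"];np.save("F0.npy",F0)
jaws.command_gripper(0,30);arm.dwell(.1);s=arm.sense();print(F0,s["gripper_width"],np.round(ft(s,F0),3))
for b in a+np.arange(.15,1.6,.15):
    hit=arm.move_straight(CP(b,.077),.1,frame=QA(b),force_limit=20); s=arm.sense(); 
    print(round(b,2),hit,np.round(ft(s,F0),3),s["torque"].round(2),round(s["time"],2),round(s["qpos"][5],2))
    if hit:break
S=cams.read_camera("scene");W=cams.read_camera("wrist");np.savez("pics/s5.npz",**S);np.savez("pics/w5.npz",**W)
x=cv2.resize(S["pixels"][130:250,200:330],(390,360),interpolation=2);y=cv2.resize(W["pixels"][:,64:448],(384,360))
cv2.imwrite("pics/c5.png",np.hstack([x,cv2.resize(y,(384,360))])[:,:,::-1])
E
```

```text
[-0.34 -0.04  1.93 -0.    1.25 -2.61]
False
[ 0.25618817  0.49749873 -0.38483131] 0.22442429889655355 [-2.17   0.815  2.077  0.077]
2.22 False [3.938 0.75  2.208 0.077] [-0.59 -0.29  0.03] 17.67 -2.45
2.38 False [3.83  0.094 2.365 0.077] [-0.64 -0.32  0.01] 17.97 -2.28
2.53 False [ 3.508 -1.592  2.52   0.076] [-0.49 -0.42 -0.  ] 18.27 -2.12
2.68 False [ 2.929 -2.872  2.672  0.076] [-0.49 -0.61  0.02] 18.57 -1.94
2.82 False [ 2.428 -3.683 -3.461  0.076] [-0.59 -0.71 -0.02] 18.87 -1.77
2.98 False [ 3.377 -5.071 -3.312  0.076] [-0.7  -0.75  0.02] 19.17 -1.6
3.12 False [ 2.542 -6.497 -3.163  0.076] [-0.78 -0.76  0.04] 19.47 -1.42
3.28 False [ 2.686 -6.102 -3.015  0.076] [-0.92 -0.76  0.04] 19.77 -1.25
3.42 False [ 2.335 -6.872 -2.865  0.075] [-1.05 -0.67  0.01] 20.07 -1.08
3.58 False [ 2.663 -6.859 -2.717  0.075] [-1.09 -0.59 -0.02] 20.37 -0.91
```

View pics/c5.png

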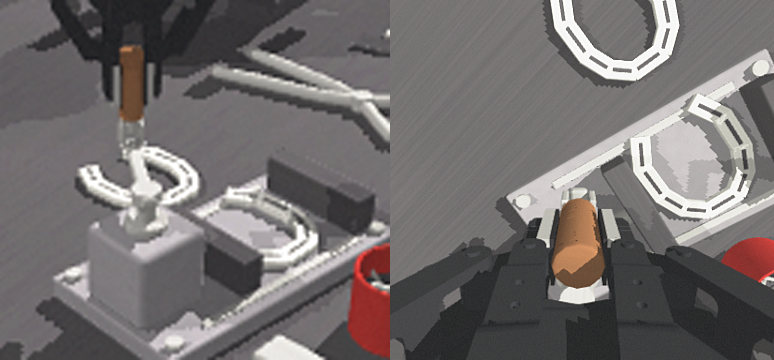

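The pictures show the handle upright and centred in the pads, with the arm pointing away from the scene camera. The radial force says the axis is about 2.5 mm further toward -y. I'll correct that, wind on, then feel in slow small steps.

```bash
cat >> h.py <<'E'
A=np.array([.5822,-.0303])
E
cat > wind.py <<'E'
from rig import arm,jaws,cams
from h import *
import sys,json
F0=np.load("F0.npy")
def wind(a0,a1,step,vel,stop=None,log=[]):
    for b in np.arange(a0+step,a1+1e-6,step):
        hit=arm.move_straight(CP(b,.0765),vel,frame=QA(b),force_limit=15); s=arm.sense(); x=ft(s,F0)
        log.append((b,x[0])); print(round(b,3),hit,np.round([x[0],x[1],x[2]%(2*np.pi),x[3]],3),round(s["time"],2),round(s["qpos"][5],2))
        v=[l[1] for l in log]
        if hit or (stop and len(v)>8 and np.mean(v[-3:])>np.median(v[1:8])+stop): print("STOP");break
    return log
E
python3 - <<'E'
from wind import *
wind(3.425,4.925,.15,.1,log=[])
wind(4.925,6.5,.06,.03,stop=1.3,log=[])
E
```

```text
3.575 False [ 1.06  -0.639  3.573  0.077] 20.72 -0.92
3.725 False [ 3.201 -0.391  3.715  0.077] 21.02 -0.75
3.875 False [ 2.813 -1.329  3.863  0.077] 21.32 -0.59
4.025 False [3.355 0.092 4.011 0.077] 21.62 -0.43
4.175 False [ 3.31  -1.362  4.16   0.077] 21.92 -0.27
4.325 False [ 2.527 -2.288  4.309  0.077] 22.22 -0.12
4.475 False [ 3.175 -2.91   4.457  0.076] 22.52 0.03
4.625 False [ 2.203 -3.295  4.606  0.076] 22.82 0.18
4.775 False [ 2.405 -2.882  4.755  0.076] 23.12 0.33
4.925 False [ 3.305 -4.193  4.904  0.076] 23.42 0.47
4.985 False [ 3.957 -3.274  4.954  0.076] 23.72 0.53
5.045 False [ 4.072 -4.004  5.012  0.076] 24.02 0.58
5.105 False [ 4.054 -3.286  5.072  0.076] 24.32 0.64
5.165 False [ 3.095 -2.491  5.131  0.076] 24.62 0.69
5.225 False [ 3.448 -3.351  5.191  0.076] 24.92 0.75
5.285 False [ 3.281 -3.986  5.251  0.075] 25.22 0.8
5.345 False [ 5.057 -4.369  5.31   0.075] 25.52 0.86
5.405 False [ 4.566 -4.17   5.37   0.075] 25.82 0.91
5.465 False [ 4.245 -4.113  5.43   0.075] 26.12 0.97
5.525 False [ 3.986 -4.271  5.489  0.075] 26.42 1.02
5.585 False [ 4.438 -2.899  5.549  0.075] 26.72 1.07
5.645 False [ 3.862 -4.319  5.609  0.075] 27.02 1.13
5.705 False [ 4.234 -3.613  5.669  0.075] 27.32 1.18
5.765 False [ 4.458 -3.588  5.728  0.075] 27.62 1.23
5.825 False [ 4.02  -4.387  5.789  0.075] 27.92 1.29
5.885 False [ 4.12  -3.494  5.849  0.075] 28.22 1.34
5.945 False [ 4.142 -2.845  5.909  0.075] 28.52 1.39
6.005 False [ 4.154 -3.642  5.969  0.075] 28.82 1.45
6.065 False [ 3.939 -2.917  6.029  0.075] 29.12 1.5
6.125 False [ 4.64  -4.442  6.09   0.075] 29.42 1.55
6.185 False [ 5.165 -4.273  6.151  0.074] 29.72 1.61
6.245 False [ 3.217 -2.74   6.211  0.074] 30.02 1.66
6.305 False [ 3.766 -3.089  6.272  0.074] 30.32 1.71
6.365 False [ 3.796 -2.841  0.049  0.074] 30.62 1.77
6.425 False [ 4.091 -2.727  0.11   0.074] 30.92 1.82
6.485 False [ 4.82  -2.993  0.171  0.074] 31.22 1.87
```

```bash
sed -i 's/CP(b,.0765)/CP(b,R0)/; s/^F0=/R0=.0755\nF0=/' wind.py
python3 - <<'E'
from wind import *
wind(6.485,7.4,.06,.03,stop=1.3,log=[(0,4.1)]*9)
S=cams.read_camera("scene");W=cams.read_camera("wrist");np.savez("pics/s6.npz",**S);np.savez("pics/w6.npz",**W)
x=cv2.resize(S["pixels"][150:240,220:340],(480,360),interpolation=2);y=cv2.resize(W["pixels"],(320,240));y=cv2.copyMakeBorder(y,0,120,0,0,0)
cv2.imwrite("pics/c6.png",np.hstack([x,y])[:,:,::-1])
E
```

```text
6.545 False [ 4.138 -1.787  0.233  0.074] 31.52 1.93
6.605 False [ 4.333 -0.942  0.296  0.074] 31.82 1.98
6.665 False [ 4.817 -0.254  0.357  0.074] 32.12 2.03
6.725 False [ 4.992 -0.9    0.419  0.074] 32.42 2.09
6.785 False [ 4.675 -0.301  0.481  0.074] 32.73 2.14
6.845 False [ 3.822 -0.391  0.544  0.074] 33.02 2.19
6.905 False [ 3.981 -1.481  0.604  0.075] 33.33 2.25
6.965 False [ 4.174 -1.7    0.666  0.075] 33.62 2.3
7.025 False [ 3.859 -0.756  0.728  0.075] 33.92 2.36
7.085 False [ 5.194 -1.271  0.788  0.075] 34.23 2.41
7.145 False [ 3.729 -1.326  0.85   0.075] 34.52 2.47
7.205 False [ 3.553 -1.211  0.911  0.075] 34.83 2.52
7.265 False [ 5.238 -2.087  0.971  0.075] 35.12 2.58
7.325 False [ 3.993 -1.134  1.031  0.075] 35.42 2.64
7.385 False [ 5.206 -1.857  1.089  0.075] 35.73 2.69
```

View pics/c6.png

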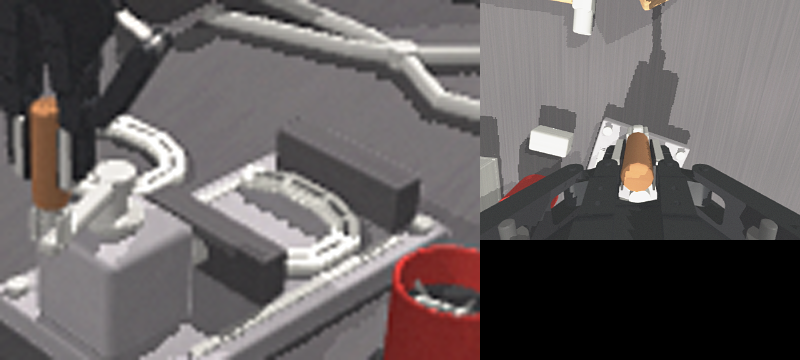

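The crop shows the jaw now close to the plate, with the plate near the fixed jaw and the handle upright. It isn't clearly gripped yet, and joint 6 is near its limit. I'll regrip half a turn round and go on feeling with averaged readings.

```bash
cat > wind2.py <<'E'
from rig import arm,jaws,cams
from h import *
R0=.0755
def Q2(a): return down(-.3694-a+np.pi/2)
def rd(n=4):
    o=[]
    for _ in range(n): o.append(arm.sense()); arm.dwell(.03)
    s=dict(o[-1]); s["contact_force"]=np.mean([k["contact_force"] for k in o],0); return s
def step(b,F0,vel=.03):
    hit=arm.move_straight(CP(b,R0),vel,frame=Q2(b-2*np.pi),force_limit=15); s=rd(); x=ft(s,F0)
    print(round(b,3),hit,np.round([x[0],x[1],x[2]%(2*np.pi),x[3]],2),round(s["time"],2)); return x[0],hit
E
python3 - <<'E'
from wind2 import *
a=7.375
jaws.command_gripper(.5); p=arm.sense()["ee_pos"].copy(); p[2]=.235; arm.move_straight(p,.25)
t=CP(a,R0); arm.movep([t[0],t[1],.235],Q2(a-2*np.pi)); print(arm.sense()["qpos"].round(2))
print(arm.move_straight(t,.12,force_limit=10)); arm.dwell(.1)
F0=rd(6)["contact_force"];np.save("F0.npy",F0)
jaws.command_gripper(0,30); print(arm.sense()["gripper_width"])
v=[]
for b in a+.06*np.arange(1,9):
    x,h=step(b,F0); v.append(x)
    if h or (len(v)>3 and np.mean(v[-2:])>5.6): print("STOP");break
E
```

```text
[-0.35  0.12  1.76  0.    1.26 -0.45]
False
0.22636695634869558
7.435 False [5.33 0.24 1.13 0.08] 41.06
7.495 False [ 6.75 -0.1   1.18  0.08] 41.49
7.555 False [ 8.84 -0.02  1.24  0.08] 41.92
7.615 False [10.25 -0.13  1.29  0.08] 42.36
STOP
```

```bash
python3 - <<'E'
from wind2 import *
F0=np.load("F0.npy")
s=rd();print(np.round(ft(s,F0),3))
for b in(7.585,7.555,7.525,7.495,7.465): step(b,F0)
E
```

```text
[10.598  0.013  1.287  0.076]
7.585 False [6.43 0.6  1.28 0.08] 42.88
7.555 False [2.48 0.96 1.27 0.08] 43.26
7.525 False [-0.55  1.91  1.25  0.08] 43.64
7.495 False [-1.31  1.6   1.21  0.08] 44.02
7.465 False [-1.86  1.33  1.18  0.08] 44.41
```

Reversing gives a mean (squeeze) part of about 5 N at the peak, roughly 95 N, and about 3.2–3.8 N now, roughly 65–75 N. I'll ease off a touch, unload the tangential force, and fold the handle down without releasing it.

```bash
python3 - <<'E'
from wind2 import *
F0=np.load("F0.npy")
step(7.45,F0)
for b in(7.465,7.48,7.49): 
    x,_=step(b,F0)
    if x>1.5:break
jaws.command_gripper(0,20)
s=rd();print(np.round(ft(s,F0),3)); p0=s["ee_pos"].copy(); c0=CP(b,R0)
v=p0[:2]-A; u=v/np.hypot(*v); u3=np.array([*u,0])
Hg=np.array([*(A+.077*u),.136]); r=.045; off=c0-p0
def P(th): return Hg+r*np.array([-u[0]*np.cos(th),-u[1]*np.cos(th),np.sin(th)])-[0,0,.019]
tan=np.array([u[1],-u[0],0]); ot=(off@tan)*tan   # keep the tangential command offset
q=Q2(b-2*np.pi)
for th in list(np.arange(1.45,.04,-.15))+[0.,-.03]:
    hit=arm.move_straight(P(th)+ot,.08,force_limit=25); s=arm.sense(); F=s["contact_force"]-F0
    print(round(th,2),hit,"tan",round(-F@tan,2),"rad",round(F@u3,2),"z",round(F[2],2),(s["ee_pos"]-P(th)).round(4))
    if hit:break
print(s["time"]); np.savez("fold.npz",u=u,P=P(0),q=q)
E
```

```text
7.45 False [-2.71  1.4   1.17  0.08] 44.79
7.465 False [1.11 1.69 1.18 0.08] 45.17
7.48 False [4.77 1.94 1.18 0.08] 45.56
[5.114 1.127 1.178 0.076]
1.45 False tan 4.62 rad 6.46 z 1.95 [ 0.0001 -0.0021  0.0006]
1.3 False tan 3.89 rad 6.76 z 2.43 [ 0.0002 -0.0025  0.0011]
1.15 False tan 3.12 rad 7.62 z 5.73 [ 0.0003 -0.0026  0.0016]
1.0 False tan 1.5 rad 5.34 z 6.81 [ 0.0003 -0.0022  0.0021]
0.85 False tan 2.03 rad 3.44 z 7.32 [ 0.0002 -0.0012  0.0021]
0.7 False tan 0.87 rad 0.82 z 7.48 [-0.0001 -0.0001  0.0018]
0.55 False tan 1.76 rad -1.22 z 6.31 [-0.0002  0.0007  0.0015]
0.4 False tan 1.94 rad -3.25 z 6.94 [-0.0003  0.0012  0.0012]
0.25 False tan 2.88 rad -3.65 z 6.38 [-0.0004  0.0016  0.0009]
0.1 False tan 3.92 rad -4.56 z 5.27 [-0.0005  0.0019  0.0007]
0.0 False tan 3.71 rad -4.63 z 6.61 [-0.0005  0.002   0.0008]
-0.03 False tan 1.17 rad -4.96 z 6.52 [-0.0004  0.002   0.0011]
48.9417
```

```bash
python3 - <<'E'
from wind2 import *
f=np.load("fold.npz");u=f["u"];P=f["P"]
jaws.command_gripper(.5); s=arm.sense();p=s["ee_pos"].copy();p[2]=.19;arm.move_straight(p,.15)
jaws.command_gripper(0,20)
t=np.array([*(A+.020*u),.165]); arm.move_straight(t,.15); arm.dwell(.1)
t[2]=.140; print("press",arm.move_straight(t,.03,force_limit=7)); s=arm.sense();print(s["ee_pos"],s["contact_force"])
t[2]=.20;arm.move_straight(t,.15); arm.movep([.47,-.12,.34],Q2(7.48-2*np.pi))
print(arm.sense()["time"])
S=cams.read_camera("scene");W=cams.read_camera("wrist")
x=cv2.resize(S["pixels"][150:240,220:340],(440,330),interpolation=2);y=cv2.resize(W["pixels"],(360,270));y=cv2.copyMakeBorder(y,0,60,0,0,0)
cv2.imwrite("pics/c7.png",np.hstack([x,y])[:,:,::-1])
E
```

```text
press True
[ 0.58353585 -0.04986492  0.14524637] [-0.43299105  0.73729161  4.03997629]
52.8333
```

View pics/c7.png

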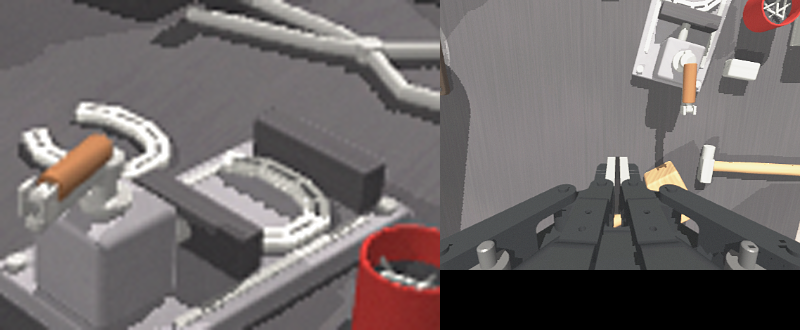

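The handle is folded flat on the arm (the press touched it at 145 mm; 146 mm expected for a flat handle). The plate sits between the jaws and the robot is clear of everything, so I'm handing in.

```bash
python3 -c "
from rig import hand_in
print(hand_in())"
```

```text
the job is handed in; nothing more can be done
None
```

I handed the job in at about 53 s: the plate is clamped at an estimated 60–75 N, judged from handle forces (it peaked near 95–100 N, possibly higher, before I eased off), the handle is folded flat on the arm and the robot is clear; no verdict came back.

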